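# Start and close the centrifuge's star knob

### The job

The black star knob that clamps the rotor cover of the small centrifuge has only been set loosely on its stud. Leave it on the stud and turn it gently backwards (anticlockwise seen from above) until its thread clicks, that is until the knob drops down onto the cover; then turn it forwards (clockwise) until it comes up against its stop and holds the cover fully clamped down. Never force the knob against a stop, leave the things standing around alone, and let go at the end.

Things in the scene. Friction and masses are not known exactly. Their poses are not given: they have to be found in the camera images.
- knob_grip (a point): Loose black star knob on the centrifuge's stud. Point on its axis, half-way up its four lobes; z up. The lobes point along x, -x, y, -y: each 22 mm wide, 18 mm tall, with a flat end 30 mm from the axis (60 mm across). A firm grip holds the knob up; fingers set 1 to 2 mm wider than 60 mm still turn it by its lobes and let it fall by its own weight (76 to 117 g).
- knob: The same knob; origin on its axis at the underside of its round hub (45 mm in diameter), 29 mm below knob_grip. Top 38 mm above. 1 mm of play all round the stud. Two lugs inside rest on top of the stud's two-start thread. If turned clockwise before it has dropped, it jams against the thread's blunt start.
- seat (a point): On the stud's axis, level with the cover's top when the cover is up; z up. Height of knob_grip above it: 38 mm = lugs still on top of the thread, about 29 mm = clicked (dropped, standing on the cover), about 26 mm = cover clamped. The thread's start is hidden and differs each time: the knob drops after 0.3 to 1.8 rad of anticlockwise turning.
- stud_end (a point): End of the steel stud (18 mm in diameter), 42 mm above seat. After the drop there is about 0.5 rad of free play anticlockwise, then a stop; clockwise from the drop the knob turns 1.4 to 2.0 rad, drawn down 3 mm against a spring (3 N; under 0.1 N m), to a slightly springy stop (1.8 N m/rad), where 0.15 N m is plenty and 0.3 N m too much. Friction holds it when let go.
- centrifuge: Small white bench centrifuge, round, 190 mm in diameter, fixed to the worktop; on top a round aluminium rotor cover (156 mm in diameter, sprung seal under it), its top 75 mm above the worktop. Control panel on its -x side, out to 115 mm from the axis. Origin on the axis at the worktop; z up.
- gallipot_mid (a point): Small steel bowl, 98 mm in diameter, 36 mm high, to be left alone. Point at its centre, 18 mm above its underside.
- label_roll_mid (a point): Roll of labels, 64 mm in diameter, 32 mm high, to be left alone. Point at its centre.
- saline_mid (a point): Small white bottle, 45 mm in diameter, 80 mm high, to be left alone. Point at its centre, 40 mm up.
Things that resemble listed ones, but are neither listed nor needed, are in the scene too. Leave any orange look-alike of the knob alone.

How it is judged:
By the outcome, as a careful person would: the job done as asked, in the order asked, and still so for the second after the job is handed in, with the robot touching nothing.
It also fails if it takes over 72 s, if anything falls off the work surface, if the arm or the gripper's body presses on something with over 40 N, if the wrist force passes 120 N, or if a joint passes its speed limit or range.

### The arm

A 6-joint arm with a two-finger parallel gripper is mounted at the origin on a cart in front of the work surface, level with it; the furniture and walls round the work are solid. World frame = base frame: x ahead of the robot, y to its left, z up, the work surface at z = 0. Lengths are in m, angles in degrees, forces in N, time in s.
With the tool pointing down it reaches from about 0.4 to 0.825 m from the base axis. Payload 7 kg.
Tool frame: the origin (TCP) lies between the finger pads; the fingertips stand 19 mm ahead of it and the grasp point (between the pads) is the TCP; y points along the fingers, x is the direction in which the jaws open and shut, and the axes are right-handed (so a half turn about y gives the same grasp; the last joint's range is limited). The gripper opens to 88 mm and grips with 3 to 60 N. Pads are 19 mm wide; open, the fingers measure 130 mm over their backs; the gripper's body (78 mm by 193 mm) begins 47 mm behind the grasp point.
Start: joints at [-49.269, 20.546, 0.682, 0, -70.136, -16.507], TCP at [0.277, -0.616, 0.22] pointing down, gripper open.
Joint ranges: [-176.03, 176.03], [-82.01, 121.73], [-58.28, 71.71], [-173.87, 95.51], [-174.79, -0.11], [-173.66, 173.66]. Speed limits (degrees/s): [136.94, 136.94, 172.46, 180, 180, 180].

### API

Orientations are given as [roll, pitch, yaw] about the fixed x, y, z axes, in that order (R = Rz(yaw) Ry(pitch) Rx(roll)).
In Python, from plant import r gives the robot as it stands. The module is installed in compiled form; this text tells all that it offers.
- The arm moves only by the tool jog_arm, never from a script. Its argument "steps" is a list of rows, each a list of 5 numbers: the closure, from 0 (fully open) to 1 (shut), then the shift along the tool's x, y, z in m, then the turn about the tool's y in degrees. In form: [[jaw, x, y, z, turn], ...]. A call has 1 to 12 rows; each row shifts and turns the commanded pose from where the row before left it, along the tool's axes as they then stand; what a row does not reach is not made up. A row lasts 1/12 s, in which the tool goes at most 41.7 mm and 7.16 degrees, less where a joint would pass 70% of its speed; a pose out of reach is approached as far as the arm can. A call with a gripper value outside its range is refused whole. The fingers move at their own pace and stop on an object; "squeeze" is the grip in N (left out, the last holds). Time passes only in rows, so rows that do not move let the fingers close. It gives the time, the measured TCP pose, the force and the opening at its end, in the units of the state.
- r.get_state(): the state, without advancing time (a new reading comes with each control period).
- r.capture(name): name is "scene" or "top" or "wrist"; returns a dict with "image" (384x512x3 uint8, red, green, blue), "vfov" (degrees; the focal length in pixels is half the picture's height over the tangent of half this angle, whatever the lens; pixels are square), "cx", "cy" (the principal point, pixels), "D" ([k1, k2, p1, p2, k3] as OpenCV has them; the pictures are not rectified), "R" (3x3) and "t" (3): a world point X has camera coordinates R X + t; the wrist camera has in their place "tool_from_camera" (4x4, takes a point from camera to tool coordinates, whose origin is the TCP and whose axes are the tool frame's). Camera axes: x right, y down, z forward; pixel columns grow to the right and rows downward; lengths in m; the calibration is good to about 2 mm. A picture is of the moment at which its call begins: read the wrist's pose just before it. There is no depth.
- r.close_job(): hands the job in, once; it reports no verdict.
The state is a dict: "time_s": time; "joints": joint angles; "qd": joint speeds; "joint_torque": joint torques, N m; "tcp_pos": TCP position; "eef_rot": TCP orientation; "contact_force": force on the tool from outside, world axes, zero at the start; "moment": the same for the moment, N m; "gripper_width": finger opening in m.
Only numpy, scipy, OpenCV 4.12 (cv2) and the standard library are available. Lean on these libraries where they do the work, as an engineer would, in place of code of your own. Each camera call takes 0.05 s, during which the arm holds its last target.

## Working session

There is one attempt and no reset: what is moved stays moved. The work goes in short steps, Python scripts to look and compute and a tool call to move; the robot and the scene stay as the last step left them, time stands still between calls to the robot, and variables do not carry over. Pictures are saved under pics/ and viewed, and the job is handed in when it is done.

Besides the shell and the picture viewer there is one more tool, called after "Request:" as a command line: name --pt "numbers of a row" for each row, then --argument value for the rest. jog_arm: Moves the arm, as the interface text tells. Its arguments: {"type":"object","properties":{"steps":{"type":"array","items":{"type":"array","items":{"type":"number"}}},"squeeze":{"type":"number"}},"required":["steps"]}

```bash
mkdir -p pics; cat > h.py <<'E'
import numpy as np, cv2
from plant import r
def K(c):
    h=c["image"].shape[0]; f=h/2/np.tan(np.radians(c["vfov"]/2))
    return np.array([[f,0,c["cx"]],[0,f,c["cy"]],[0,0,1.]])
def ray(c,px):
    p=cv2.undistortPoints(np.array([[px]],float),K(c),np.array(c["D"],float))[0,0]
    R=np.array(c["R"]);t=np.array(c["t"])
    return -R.T@t, R.T@np.array([p[0],p[1],1.])
def onz(c,px,z):
    o,d=ray(c,px); return o+d*(z-o[2])/d[2]
def proj(c,X):
    R=np.array(c["R"]);t=np.array(c["t"])
    return cv2.projectPoints(np.array([X],float),cv2.Rodrigues(R)[0],t,K(c),np.array(c["D"],float))[0].ravel()
def save(c,n): cv2.imwrite("pics/"+n+".png",c["image"][:,:,::-1])
E
python3 - <<'E'
from h import *
import pickle
print(r.get_state())
for n in("scene","top","wrist"):
    c=r.capture(n); save(c,n+"0"); pickle.dump(c,open(n+"0.pkl","wb"))
    print(n,{k:v for k,v in c.items() if k!="image"})
E
```

```text
{'time_s': 0.0, 'joints': array([-4.92692345e+01,  2.05924651e+01,  6.33593548e-01, -1.90212324e-02,
       -7.01349678e+01, -1.65062751e+01]), 'qd': array([ 0.02514333, -0.04382009,  0.04959741, -0.00038818, -0.020663  ,
        0.10332007]), 'joint_torque': array([-7.67969177e-04, -5.82716739e+01,  2.93037021e+01,  6.99683726e+00,
        6.79407429e-03, -1.33301578e-04]), 'tcp_pos': array([ 0.27672198, -0.61512987,  0.21951315]), 'eef_rot': array([-8.99904800e+01, -9.50527736e-02,  1.14218004e+02]), 'contact_force': array([ 0.21439179, -0.1128061 ,  0.26906913]), 'moment': array([0.03648817, 0.00654311, 0.01042893]), 'gripper_width': 0.08761505026989111}
scene {'vfov': 50.666420511265876, 'cx': 245.26152618371253, 'cy': 188.41967476450498, 'D': array([-0.04377537,  0.        ,  0.        ,  0.        ,  0.        ]), 'R': array([[-0.86173695, -0.50689653,  0.02157167],
       [-0.21957354,  0.33427594, -0.91654081],
       [ 0.45738046, -0.79455365, -0.399359  ]]), 't': array([0.46716048, 0.25382245, 0.7860183 ])}
top {'vfov': 45.53728678051921, 'cx': 259.15145065511666, 'cy': 189.88529440272353, 'D': array([-0.04236215,  0.        ,  0.        ,  0.        ,  0.        ]), 'R': array([[ 0.00772252, -0.99996193, -0.00406175],
       [-0.99307947, -0.00719321, -0.11722379],
       [ 0.11719011,  0.0049389 , -0.99309722]]), 't': array([-0.08537841,  0.570225  ,  1.30003533])}
wrist {'vfov': 65.67673984777393, 'cx': 258.5333705346497, 'cy': 193.75847182501082, 'D': array([-0.03736148,  0.        ,  0.        ,  0.        ,  0.        ]), 'tool_from_camera': array([[ 9.99999853e-01,  3.06658164e-04,  4.46972395e-04,
         1.25776637e-04],
       [-3.37123897e-04, -2.93858733e-01,  9.55848801e-01,
        -1.62537764e-01],
       [ 4.24465580e-04, -9.55848812e-01, -2.93858587e-01,
         8.03611137e-02],
       [ 0.00000000e+00,  0.00000000e+00,  0.00000000e+00,
         1.00000000e+00]])}
```

View pics/scene0.png

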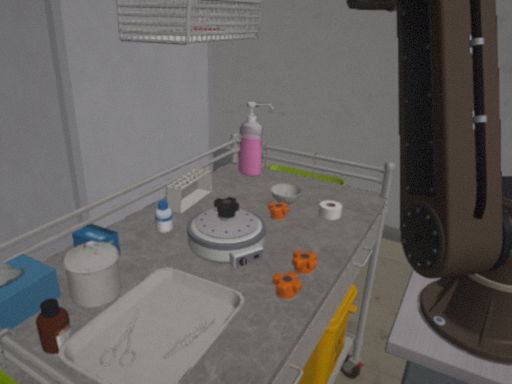

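View pics/top0.png

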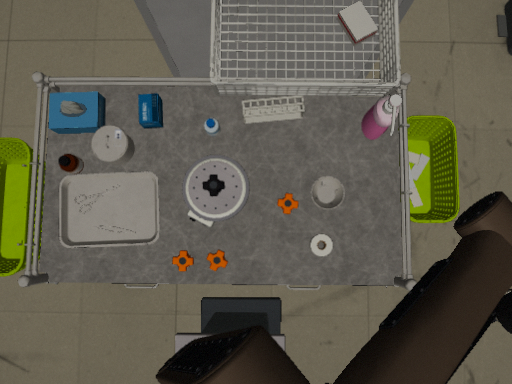

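View pics/wrist0.png

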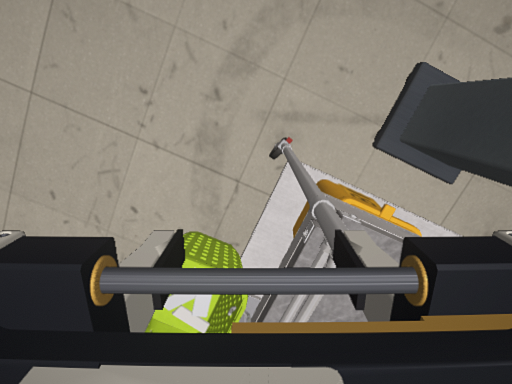

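```bash
python3 - <<'E'
from h import *
import pickle
c=pickle.load(open("top0.pkl","rb"));s=pickle.load(open("scene0.pkl","rb"))
def crop(c,x,y,w,n,k=8):
    cv2.imwrite("pics/"+n+".png",cv2.resize(c["image"][y-w:y+w,x-w:x+w,::-1],None,fx=k,fy=k,interpolation=cv2.INTER_CUBIC))
crop(c,213,187,36,"ctop"); crop(s,228,225,36,"csc")
for cc,b in((c,(195,165,235,205)),(s,(210,190,245,222))):
    im=cc["image"].astype(int); m=(im.max(2)<60).astype(np.uint8)
    m2=np.zeros_like(m); m2[b[1]:b[3],b[0]:b[2]]=m[b[1]:b[3],b[0]:b[2]]
    n,l,st,ce=cv2.connectedComponentsWithStats(m2)
    for i in range(1,n):
        if st[i,4]>15: print(st[i],ce[i], [onz(cc,ce[i],z) for z in(.113,.122)])
# triangulate top camera cover rim etc
E
```

```text
[203 175  22  21 289] [213.37370242 185.16608997] [array([0.57358497, 0.04426269, 0.113     ]), array([0.57243517, 0.04330844, 0.122     ])]
[214 197  25  21 339] [226.09734513 207.19764012] [array([0.56540174, 0.0543818 , 0.113     ]), array([0.55548478, 0.06972892, 0.122     ])]
```

```bash
sleep 1
```

```text
(no output)
```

View pics/ctop.png

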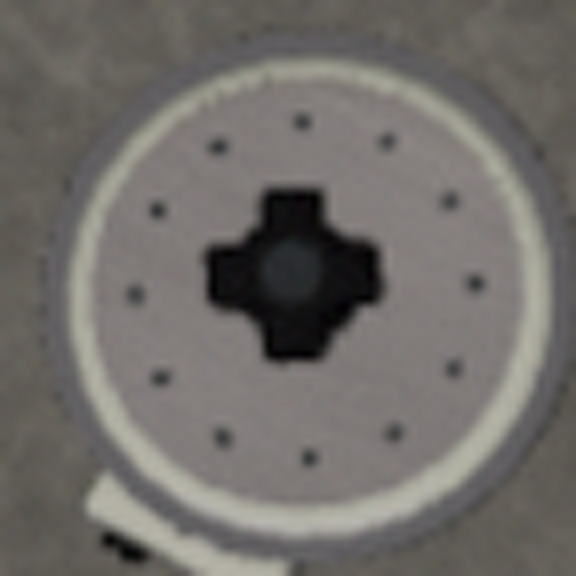

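View pics/csc.png

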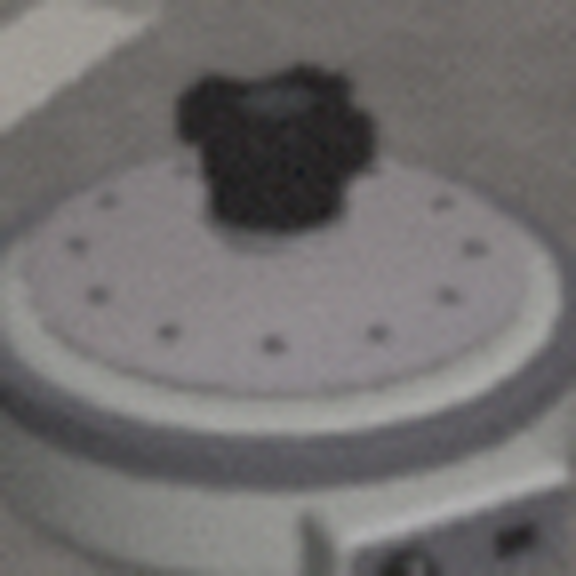

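Candidates: black knob at top (213,185) / scene (227,207). The orange look-alikes are at top (183,261), (217,260) and (288,203). The crop shows a black four-lobe knob standing proud on the centrifuge cover, so I chose the black one. Next I move above it.

Request:
jog_arm --pt "0 0 -0.03 0 0" --pt "0 0.012 0 -0.0135 0" --pt "0 0.024 0 -0.027 0" --pt "0 0.024 0 -0.027 0" --pt "0 0.024 0 -0.027 0" --pt "0 0.024 0 -0.027 0" --pt "0 0.024 0 -0.027 0" --pt "0 0.024 0 -0.027 0" --pt "0 0.024 0 -0.027 0" --pt "0 0.024 0 -0.027 0" --pt "0 0.024 0 -0.027 0" --pt "0 0.024 0 -0.027 0"

```text
time_s: 1.15
tcp_pos: [0.4323, -0.2677, 0.2505]
eef_rot: [-90.0, -0.0, 114.2]
contact_force: [1.4, 0.5, 0.5]
gripper_width: 0.0879
```

Request:
jog_arm --pt "0.3 0.024 0 -0.027 0" --pt "0.3 0.024 0 -0.027 0" --pt "0.3 0.024 0 -0.027 0" --pt "0.3 0.024 0 -0.027 0" --pt "0.3 0.024 0 -0.027 0" --pt "0.3 0.024 0 -0.027 0" --pt "0.3 0.024 0 -0.027 0" --pt "0.3 0.024 0 -0.027 0" --pt "0.3 0.024 0 -0.027 0" --pt "0.3 0.012 0 -0.0135 0" --pt "0.3 0 0 0 0" --pt "0.3 0 0 0 0"

```text
time_s: 2.15
tcp_pos: [0.5723, 0.0446, 0.2498]
eef_rot: [-89.9, -0.0, 114.3]
contact_force: [-1.4, -0.4, -0.0]
gripper_width: 0.0613
```

```bash
python3 - <<'E'
from h import *
import pickle
s=r.get_state(); print(s)
c=r.capture("wrist"); save(c,"w1"); pickle.dump((s,c),open("w1.pkl","wb"))
E
```

```text
{'time_s': 2.15, 'joints': array([ 2.39635365e+01,  1.00991969e+01, -9.71431556e+00, -8.63979246e-03,
       -7.02652946e+01, -8.96405174e+01]), 'qd': array([-1.55495709, -1.13707671, -0.9621084 ,  0.06884307, -0.17984039,
        0.29227022]), 'joint_torque': array([ 1.05062664e+00, -4.28378069e+01,  2.98005205e+01,  6.98635340e+00,
        1.55561836e-02, -1.26490085e-01]), 'tcp_pos': array([0.57234645, 0.04455659, 0.24976898]), 'eef_rot': array([-8.99212453e+01, -8.62260983e-03,  1.14320090e+02]), 'contact_force': array([-1.35119045, -0.42552287, -0.04255436]), 'moment': array([-0.00452864,  0.01915007, -0.01022429]), 'gripper_width': 0.061293406248298536}
```

View pics/w1.png

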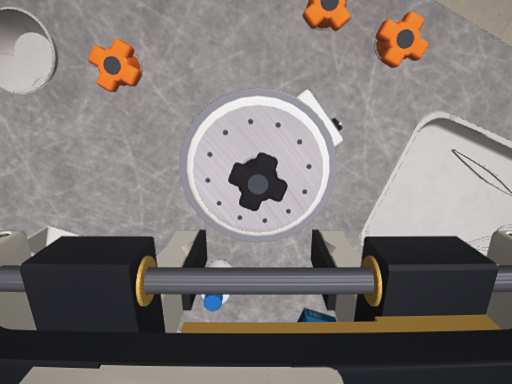

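```bash
cat >> h.py <<'E'
from scipy.spatial.transform import Rotation as Ro
def wcam(s,c):
    T=np.eye(4); T[:3,:3]=Ro.from_euler("xyz",s["eef_rot"],degrees=True).as_matrix(); T[:3,3]=s["tcp_pos"]
    M=np.linalg.inv(T@np.array(c["tool_from_camera"])); c=dict(c); c["R"]=M[:3,:3]; c["t"]=M[:3,3]; return c
def blob(c,b,th=60):
    im=c["image"].astype(int); m=(im.max(2)<th).astype(np.uint8)
    m2=np.zeros_like(m); m2[b[1]:b[3],b[0]:b[2]]=m[b[1]:b[3],b[0]:b[2]]
    n,l,st,ce=cv2.connectedComponentsWithStats(m2); i=1+np.argmax(st[1:,4]); return (l==i).astype(np.uint8)
def knobfit(c,b,z,th=60):
    m=blob(c,b,th); ct=max(cv2.findContours(m,0,cv2.CHAIN_APPROX_NONE)[0],key=cv2.contourArea)[:,0]
    P=np.array([onz(c,p,z)[:2] for p in ct])
    cen=onz(c,[cv2.moments(m,True)["m10"]/m.sum(),cv2.moments(m,True)["m01"]/m.sum()],z)[:2]
    d=P-cen; a=np.arctan2(d[:,1],d[:,0]); rr=np.hypot(*d.T)
    w=np.clip(rr-.024,0,None)
    an=np.degrees(np.angle(np.sum(w*np.exp(4j*a)))/4)
    u=np.array([np.cos(np.radians(an)),np.sin(np.radians(an))]);v=np.array([-u[1],u[0]])
    # extents centre
    e=lambda k:((d@k).max(),(d@k).min())
    return cen,an,e(u),e(v),m.sum()
E
python3 - <<'E'
from h import *
import pickle
s,c=pickle.load(open("w1.pkl","rb")); c=wcam(s,c)
print(knobfit(c,(220,145,295,220),.121))
t=pickle.load(open("top0.pkl","rb")); print(knobfit(t,(195,165,235,205),.121))
# dots of cover: wrist/ top ; ring centre at z=.075
for n,cc,b in(("w",c,(195,105,325,230)),("t",t,(186,160,246,220))):
    g=cc["image"][:,:,1].astype(np.float32); 
    hat=cv2.morphologyEx(g,cv2.MORPH_BLACKHAT,np.ones((7,7)))
    m=np.zeros(g.shape,np.uint8); m[b[1]:b[3],b[0]:b[2]]=(hat>28)[b[1]:b[3],b[0]:b[2]]
    k,l,st,ce=cv2.connectedComponentsWithStats(m)
    Q=np.array([onz(cc,ce[i],.075)[:2] for i in range(1,k) if 3<st[i,4]<40])
    d=np.hypot(*(Q-[.572,.044]).T); Q=Q[(d>.045)&(d<.07)]
    A=np.c_[2*Q,np.ones(len(Q))]; x=np.linalg.lstsq(A,(Q**2).sum(1),rcond=None)[0]
    print(n,len(Q),x[:2],np.hypot(*(Q-x[:2]).T))
E
```

```text
(array([0.56812089, 0.04188434]), np.float64(2.8688301657647934), (np.float64(0.031220970158105005), np.float64(-0.027791542400982455)), (np.float64(0.02981499481087586), np.float64(-0.02790113271518265)), np.uint64(1705))
(array([0.57256293, 0.04341447]), np.float64(0.8856256429850283), (np.float64(0.028112144181563995), np.float64(-0.02703263171302582)), (np.float64(0.028400595863292414), np.float64(-0.02901557125557338)), np.uint64(289))
w 12 [0.57067855 0.04297052] [0.05919005 0.05943246 0.0593811  0.0593387  0.05936862 0.05945098
 0.05938861 0.05921389 0.05933753 0.059488   0.05939969 0.05920282]
t 8 [0.57420604 0.04443473] [0.0606588  0.0599887  0.0593945  0.06026305 0.06009792 0.05965204
 0.06025373 0.06039973]
```

Request:
jog_arm --pt "0.3 0 0 0 -3.7" --pt "0.3 0 0 0 -7" --pt "0.3 0 0 0 -7" --pt "0.3 0 0 0 -7" --pt "0.3 0 0 0 -7" --pt "0.3 0 0 0 -7" --pt "0.3 0 0 0 -7" --pt "0.3 0 0 0 -7" --pt "0.3 0 0 0 -7" --pt "0.3 0 0 0 -7" --pt "0.3 0 0 0 -1" --pt "0.3 0 0 0 0"

```text
time_s: 3.2
tcp_pos: [0.5721, 0.0426, 0.2507]
eef_rot: [-90.0, 0.0, -178.3]
contact_force: [0.2, 1.0, 0.4]
gripper_width: 0.0617
```

Request:
jog_arm --pt "0.3 0 0.02 0 0" --pt "0.3 0 0.02 0 0" --pt "0.3 0 0.01 0 0" --pt "0.3 0 0 0 0" --pt "0.3 0 0 0 0" --pt "0.3 0 0 0 0"

```text
time_s: 3.7
tcp_pos: [0.5731, 0.0437, 0.2016]
eef_rot: [-90.0, 0.1, -178.1]
contact_force: [-0.6, -0.2, 0.4]
gripper_width: 0.0611
```

```bash
python3 - <<'E'
from h import *
import pickle
s=r.get_state(); print(s["tcp_pos"],s["eef_rot"],s["joints"],s["moment"],s["gripper_width"])
c=r.capture("wrist"); save(c,"w2"); pickle.dump((s,c),open("w2.pkl","wb"))
E
```

```text
[0.57306644 0.04366363 0.20155467] [-8.99968673e+01  7.50886491e-02 -1.78133053e+02] [ 2.38740514e+01  1.18829805e+01 -1.39366959e+01  3.45042961e-02
 -6.41118840e+01 -2.20221535e+01] [0.02696817 0.0992183  0.03189482] 0.06114426856853469
```

View pics/w2.png

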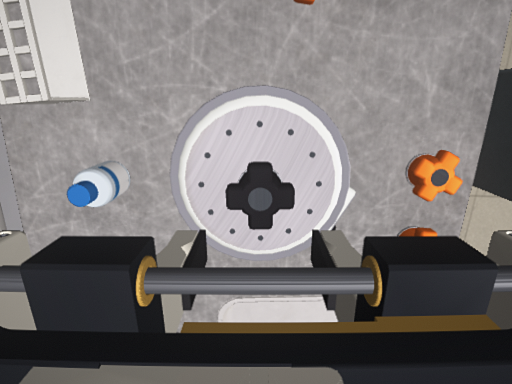

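```bash
python3 - <<'E'
from h import *
import pickle
s,c=pickle.load(open("w2.pkl","rb")); c=wcam(s,c)
c["image"]=c["image"]
R=Ro.from_euler("xyz",s["eef_rot"],degrees=True).as_matrix()
cen,an,eu,ev,_=knobfit(c,(215,150,305,232),.121); print(cen,an,eu,ev)
u=np.array([np.cos(np.radians(an)),np.sin(np.radians(an))]);v=np.array([-u[1],u[0]])
mid=cen+u*sum(eu)/2+v*sum(ev)/2; print("mid",mid)
b=(178,100,345,250)
g=c["image"][:,:,1].astype(np.float32); hat=cv2.morphologyEx(g,cv2.MORPH_BLACKHAT,np.ones((9,9)))
m=np.zeros(g.shape,np.uint8); m[b[1]:b[3],b[0]:b[2]]=(hat>28)[b[1]:b[3],b[0]:b[2]]
k,l,st,ce=cv2.connectedComponentsWithStats(m)
Q=np.array([onz(c,ce[i],.075)[:2] for i in range(1,k) if 3<st[i,4]<60])
d=np.hypot(*(Q-[.572,.044]).T); Q=Q[(d>.05)&(d<.07)]
A=np.c_[2*Q,np.ones(len(Q))]; x=np.linalg.lstsq(A,(Q**2).sum(1),rcond=None)[0]
print(len(Q),x[:2])
for p in (mid,x[:2]): 
    d=np.r_[p-s["tcp_pos"][:2],0]; print("tool delta",R.T@d)
# stud_top grey disc centre at z=.117
im=c["image"].astype(int)[150:232,215:305]; 
cv2.imwrite("pics/w2c.png",cv2.resize(c["image"][140:250,205:315,::-1],None,fx=5,fy=5,interpolation=cv2.INTER_CUBIC))
E
```

```text
[0.57150602 0.03891589] 2.5823903616905466 (np.float64(0.02908009653196269), np.float64(-0.028561870789064706)) (np.float64(0.03152117728602848), np.float64(-0.027108751612465076))
mid [0.57166547 0.04113153]
12 [0.57141362 0.04214201]
tool delta [ 1.48271338e-03 -1.80728851e-06  2.48511228e-03]
tool delta [ 1.70151573e-03 -2.14970614e-06  1.46696623e-03]
```

View pics/w2c.png

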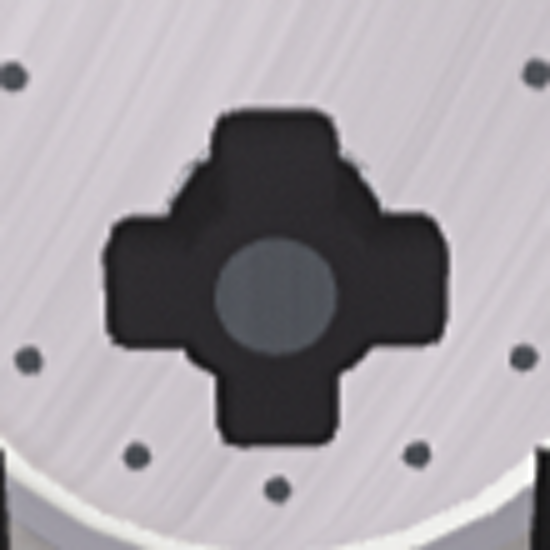

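Request:
jog_arm --pt "0.1 0.0016 0 0.0015 -0.7" --pt "0.1 0 0.01 0 0" --pt "0.1 0 0.02 0 0" --pt "0.1 0 0.02 0 0" --pt "0.1 0 0.02 0 0" --pt "0.1 0 0.014 0 0" --pt "0.1 0 0.01 0 0" --pt "0.1 0 0 0 0" --pt "0.1 0 0 0 0" --pt "0.1 0 0 0 0"

```text
time_s: 4.58
tcp_pos: [0.5715, 0.0424, 0.1073]
eef_rot: [-90.0, 0.1, -177.4]
contact_force: [-0.4, -0.4, -0.4]
gripper_width: 0.0792
```

```bash
python3 - <<'E'
from h import *
import pickle
s=r.get_state(); print(s["tcp_pos"],s["eef_rot"],s["contact_force"],s["moment"],s["gripper_width"])
for n in("wrist","scene"):
  c=r.capture(n); save(c,n[0]+"3"); pickle.dump((s,c),open(n[0]+"3.pkl","wb"))
E
```

```text
[0.57153665 0.04237472 0.10730784] [-9.00097335e+01  7.30967392e-02 -1.77360311e+02] [-0.40858307 -0.35365788 -0.41873389] [-0.00531827  0.05568715  0.02125925] 0.0792005890588407
```

View pics/w3.png

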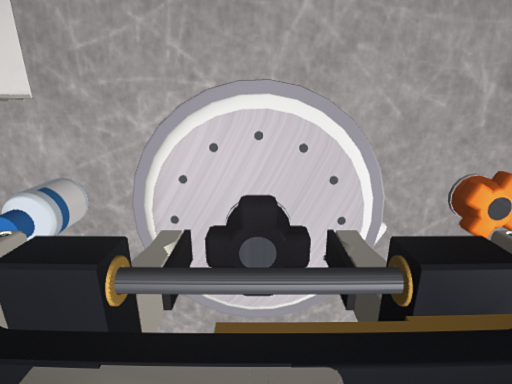

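View pics/s3.png

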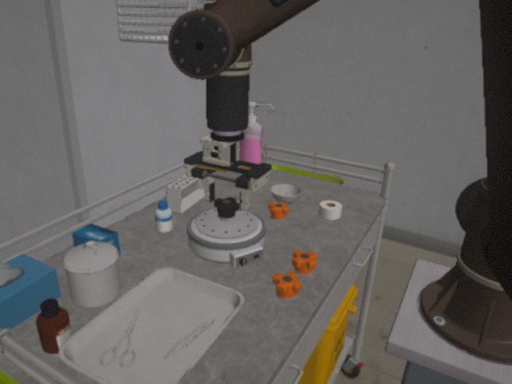

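```bash
python3 - <<'E'
from h import *
import pickle
s,c=pickle.load(open("w3.pkl","rb")); s["tcp_pos"]=np.array([.5708,.0417,.1065]); c=wcam(s,c)
print(proj(c,[.5708,.0417,.117]))
im=c["image"].astype(int); sub=im[225:275,230:290]; m=np.zeros(im.shape[:2],np.uint8)
m[225:268,230:290]=((im.max(2)>58)&(im.max(2)<130))[225:268,230:290]
n,l,st,ce=cv2.connectedComponentsWithStats(m); print([(st[i],ce[i]) for i in range(1,n) if st[i,4]>200])
for i in range(1,n):
  if st[i,4]>200: print(onz(c,[st[i,0]+st[i,2]/2-.5,st[i,1]+st[i,3]/2-.5],.117))
E
```

```text
[257.31813079 249.36535338]
[(array([239, 237,  37,  31, 949], dtype=int32), array([257.24762908, 252.42992624]))]
[0.57090551 0.04337858 0.117     ]
```

```bash
python3 - <<'E'
from h import *
import pickle
for f,p,b in(("w1",[.5725,.0433,.25],(235,160,285,205)),("w2",[.5725,.0433,.2],(240,180,282,220)),("w3",[.5708,.0417,.1065],(230,225,290,268))):
    s,c=pickle.load(open(f+".pkl","rb")); s["tcp_pos"]=np.array(p); s["eef_rot"][:2]=[-90,0]; c=wcam(s,c)
    im=c["image"].astype(int); m=np.zeros(im.shape[:2],np.uint8)
    g=im.max(2); m[b[1]:b[3],b[0]:b[2]]=((g>58)&(g<120))[b[1]:b[3],b[0]:b[2]]
    ct=cv2.findContours(m,0,cv2.CHAIN_APPROX_NONE)[0]
    ct=max(ct,key=cv2.contourArea)[:,0]
    if f=="w3": ct=ct[ct[:,1]<266]
    P=np.array([onz(c,q,.117)[:2] for q in ct])
    A=np.c_[2*P,np.ones(len(P))]; x=np.linalg.lstsq(A,(P**2).sum(1),rcond=None)[0]
    print(f,x[:2],np.sqrt(x[2]+x[:2]@x[:2]), ct.min(0),ct.max(0))
E
```

```text
w1 [0.57273799 0.04252076] 0.010383607958630425 [248 174] [267 194]
w2 [0.57074676 0.04364037] 0.010431623122411074 [248 187] [272 210]
w3 [0.57075023 0.04426449] 0.010440555821713677 [239 237] [275 265]
```

Request:
jog_arm --pt "0.2 0 0 0 0" --pt "0.25 0 0 0 0" --pt "0.3 0 0 0 0" --pt "0.3 0 0 0 0" --pt "0.3 0 0 0 0" --pt "0.3 0 0 0 -1" --pt "0.3 0 0 0 -2" --pt "0.3 0 0 0 -2" --pt "0.3 0 0 0 -2" --pt "0.3 0 0 0 -2" --pt "0.3 0 0 0 -1" --pt "0.3 0 0 0 0" --squeeze 3

```text
time_s: 5.68
tcp_pos: [0.571, 0.0422, 0.1065]
eef_rot: [-90.0, 0.0, -167.3]
contact_force: [0.2, -0.9, 0.4]
gripper_width: 0.061
```

```bash
cat >chk.py <<'E'
from h import *
import pickle,sys
n=sys.argv[1]
s=r.get_state(); print(s["time_s"],s["tcp_pos"],s["eef_rot"][2],"F",s["contact_force"],"M",s["moment"],s["gripper_width"],"j6",s["joints"][5])
a=r.capture("wrist"); b=r.capture("scene"); s2=r.get_state(); print("M2",s2["moment"],s2["contact_force"])
pickle.dump((s,a,b),open(n+".pkl","wb"))
A=a["image"][180:300,190:330,::-1]; B=b["image"][180:250,180:275,::-1]
A=cv2.resize(A,(420,360),interpolation=cv2.INTER_CUBIC);B=cv2.resize(B,(380,280),interpolation=cv2.INTER_CUBIC)
o=np.zeros((360,800,3),np.uint8);o[:,:420]=A;o[:280,420:]=B; cv2.imwrite("pics/"+n+".png",o)
m=blob(b,(205,185,250,225),60); ys,xs=np.nonzero(m); print("scene knob rows",ys.min(),ys.max(),"bottom per col",[int(ys[xs==x].max()) for x in (222,225,228,231) if (xs==x).any()],m.sum())
E
python3 chk.py k1
```

```text
5.6833 [0.57096989 0.04220455 0.10645935] -167.31647302498533 F [ 0.16223582 -0.857982    0.44834211] M [-0.01200164 -0.0856446  -0.03628986] 0.06101595958581252 j6 -11.120342657941935
M2 [ 0.01010275 -0.11071433  0.03184071] [0.79718044 0.0224062  0.10900558]
scene knob rows 185 217 bottom per col [217, 217, 217, 216] 405
```

View pics/k1.png

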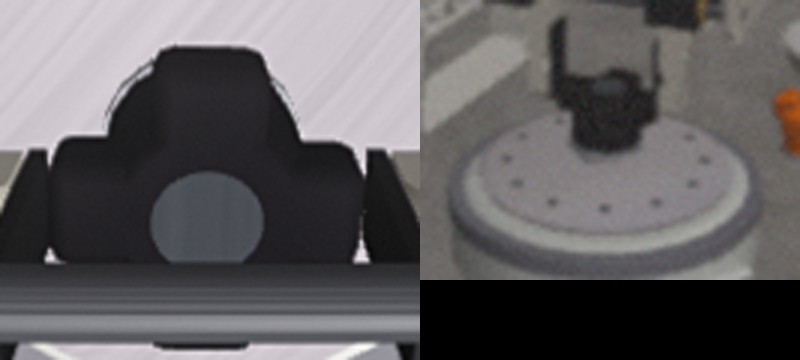

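Request:
jog_arm --pt "0.3 0 0 0 -1.5" --pt "0.3 0 0 0 -2" --pt "0.3 0 0 0 -2" --pt "0.3 0 0 0 -2" --pt "0.3 0 0 0 -2" --pt "0.3 0 0 0 -2" --pt "0.3 0 0 0 -1.5" --pt "0.3 0 0 0 0"

```text
time_s: 6.45
tcp_pos: [0.571, 0.0423, 0.1065]
eef_rot: [-90.0, 0.0, -154.3]
contact_force: [-0.0, 0.5, -0.3]
gripper_width: 0.0612
```

```bash
python3 chk.py k2
```

```text
6.45 [0.57098015 0.04225251 0.10648787] -154.3378620029638 F [-0.01551464  0.49463051 -0.28847855] M [ 0.0680773  -0.07170754 -0.05002428] 0.06120293949976841 j6 1.8562031757520436
M2 [ 0.07722087 -0.12067294  0.00483085] [ 0.65593362  1.16864472 -0.45510134]
scene knob rows 187 217 bottom per col [216, 217, 217, 216] 386
```

View pics/k2.png

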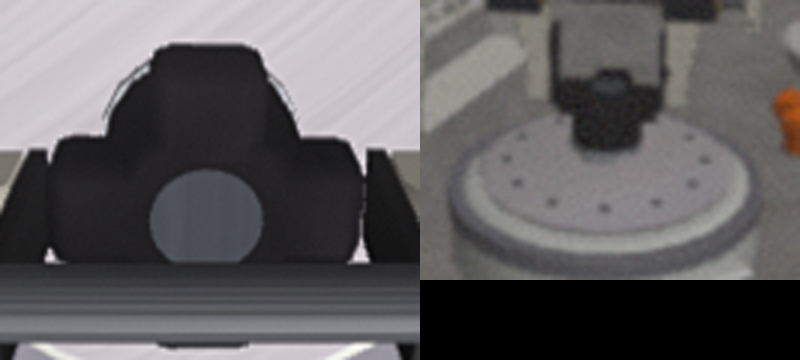

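Request:
jog_arm --pt "0.3 0 0 0 -1.5" --pt "0.3 0 0 0 -2" --pt "0.3 0 0 0 -2" --pt "0.3 0 0 0 -2" --pt "0.3 0 0 0 -2" --pt "0.3 0 0 0 -2" --pt "0.3 0 0 0 -1.5" --pt "0.3 0 0 0 0"

```text
time_s: 7.22
tcp_pos: [0.5709, 0.0422, 0.1065]
eef_rot: [-90.0, 0.0, -141.4]
contact_force: [1.0, 0.1, 0.1]
gripper_width: 0.0614
```

```bash
python3 chk.py k3
```

```text
7.2167 [0.57094675 0.04224436 0.10648227] -141.37166576849143 F [1.0252332  0.13217876 0.1170355 ] M [ 0.13257007 -0.12939675  0.02193963] 0.06141208953749077 j6 14.825260869627062
M2 [ 0.06718766 -0.06353054 -0.00608477] [0.41021389 0.25700518 0.35306448]
scene knob rows 188 217 bottom per col [217, 217, 217, 216] 389
```

View pics/k3.png

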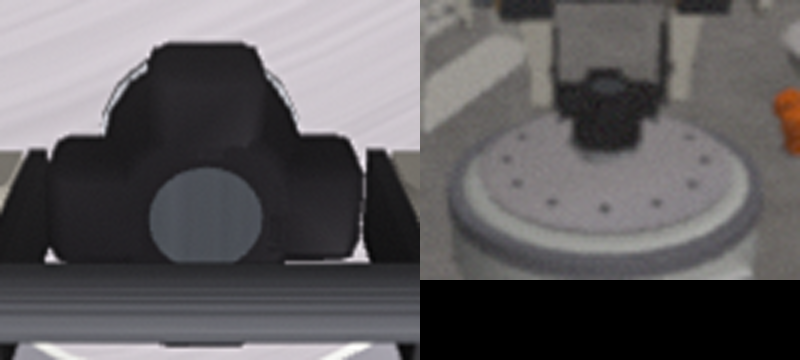

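Request:
jog_arm --pt "0.3 0 0 0 -1.5" --pt "0.3 0 0 0 -2" --pt "0.3 0 0 0 -2" --pt "0.3 0 0 0 -2" --pt "0.3 0 0 0 -2" --pt "0.3 0 0 0 -2" --pt "0.3 0 0 0 -1.5" --pt "0.3 0 0 0 0"

```text
time_s: 7.98
tcp_pos: [0.5709, 0.0422, 0.1064]
eef_rot: [-90.0, -0.0, -128.4]
contact_force: [-0.9, 0.3, 0.2]
gripper_width: 0.0612
```

```bash
python3 chk.py k4
```

```text
7.9833 [0.57086627 0.04218877 0.1064475 ] -128.3806687459702 F [-0.93944161  0.32841833  0.20748622] M [ 0.07351035 -0.00967876 -0.00581682] 0.06116803899866961 j6 27.816326412400397
M2 [ 0.02797003 -0.00216454  0.01020386] [-0.46090369  0.74760495 -0.67140455]
scene knob rows 185 217 bottom per col [216, 217, 217, 216] 410
```

View pics/k4.png

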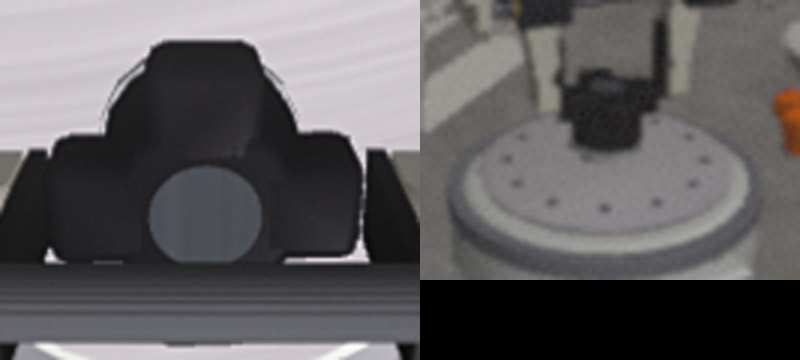

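Still up after 49°. Continuing.

Request:
jog_arm --pt "0.3 0 0 0 -1.5" --pt "0.3 0 0 0 -2" --pt "0.3 0 0 0 -2" --pt "0.3 0 0 0 -2" --pt "0.3 0 0 0 -2" --pt "0.3 0 0 0 -2" --pt "0.3 0 0 0 -1.5" --pt "0.3 0 0 0 0"

```text
time_s: 8.75
tcp_pos: [0.5708, 0.0422, 0.1064]
eef_rot: [-90.0, -0.0, -115.4]
contact_force: [-0.4, 0.3, 0.5]
gripper_width: 0.0616
```

```bash
python3 chk.py k5
```

```text
8.75 [0.57082486 0.04219633 0.10643001] -115.38611794229074 F [-0.41911823  0.27279379  0.52193872] M [ 0.041757    0.04095813 -0.01100793] 0.06162180157845964 j6 40.812371157077955
M2 [ 0.04846982 -0.01945364 -0.04736991] [-0.16113191  0.07606334 -0.24352589]
scene knob rows 185 217 bottom per col [216, 216, 217, 216] 418
```

View pics/k5.png

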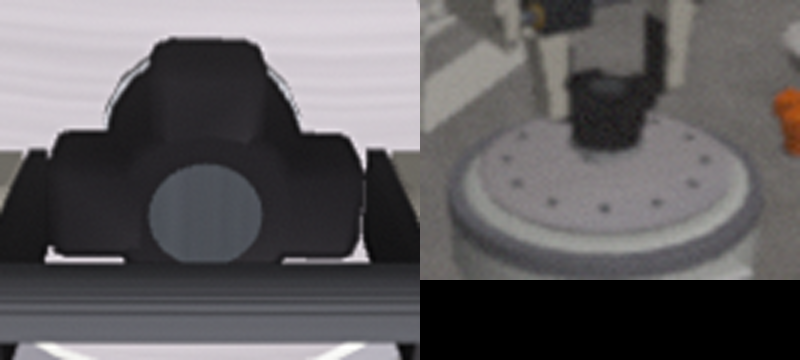

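Request:
jog_arm --pt "0.3 0 0 0 -1.5" --pt "0.3 0 0 0 -2" --pt "0.3 0 0 0 -2" --pt "0.3 0 0 0 -2" --pt "0.3 0 0 0 -2" --pt "0.3 0 0 0 -2" --pt "0.3 0 0 0 -1.5" --pt "0.3 0 0 0 0"

```text
time_s: 9.52
tcp_pos: [0.5708, 0.0422, 0.1064]
eef_rot: [-90.0, -0.0, -102.4]
contact_force: [-0.4, 0.4, 0.3]
gripper_width: 0.0615
```

```bash
python3 chk.py k6
```

```text
9.5167 [0.5708175  0.04219807 0.10642754] -102.38917445607402 F [-0.43467566  0.39485575  0.27857586] M [0.01154908 0.10789831 0.03692489] 0.06148677807180846 j6 53.80957509131282
M2 [ 0.03153779  0.04964373 -0.00183252] [-0.12424213  0.19888343 -0.44386268]
scene knob rows 201 220 bottom per col [220, 220, 220, 219] 281
```

View pics/k6.png

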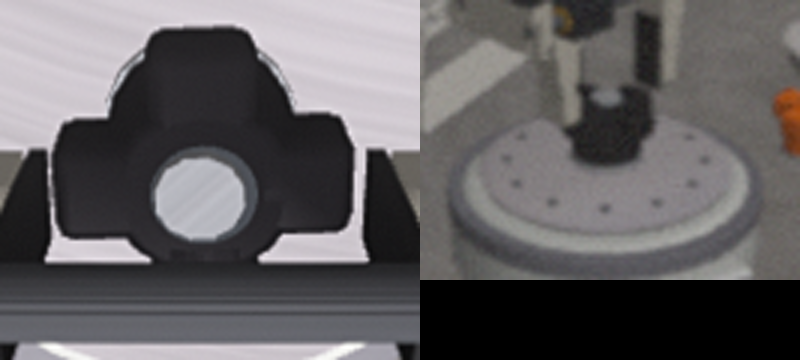

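Dropped. The scene hub bottom moved from 217 to 220 and the bright stud end now stands out of the bore. Now clockwise.

Request:
jog_arm --pt "0.3 0 0 0 1.5" --pt "0.3 0 0 0 2" --pt "0.3 0 0 0 2.5" --pt "0.3 0 0 0 2.5" --pt "0.3 0 0 0 2.5" --pt "0.3 0 0 0 2.5" --pt "0.3 0 0 0 2.5" --pt "0.3 0 0 0 2.5" --pt "0.3 0 0 0 2.5" --pt "0.3 0 0 0 2.5" --pt "0.3 0 0 0 2" --pt "0.3 0 0 0 0"

```text
time_s: 10.62
tcp_pos: [0.571, 0.0425, 0.1065]
eef_rot: [-90.0, 0.0, -128.0]
contact_force: [0.6, 1.2, -0.0]
gripper_width: 0.0612
```

```bash
python3 chk.py k7
```

```text
10.6167 [0.57099923 0.04246518 0.1064542 ] -128.0399248222816 F [ 0.63484819  1.15974597 -0.0305072 ] M [ 0.55505336 -0.02980336 -0.02627246] 0.06120727959380992 j6 28.153329137901885
M2 [ 0.49518465 -0.04198301  0.08619367] [1.51311722 1.37304622 0.35677072]
scene knob rows 201 220 bottom per col [220, 220, 220, 219] 314
```

View pics/k7.png

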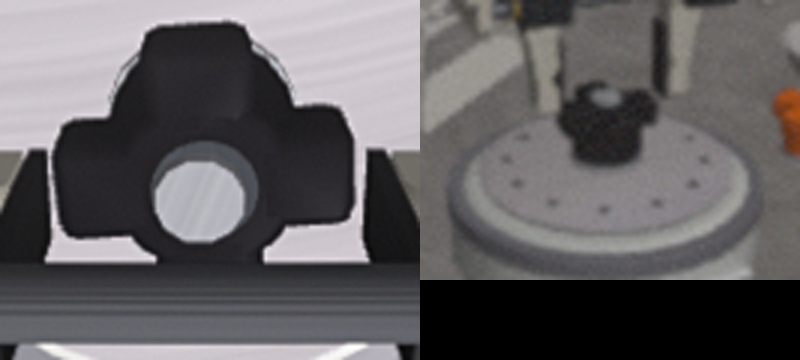

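Request:
jog_arm --pt "0.3 0 0 0 1.5" --pt "0.3 0 0 0 2" --pt "0.3 0 0 0 2.5" --pt "0.3 0 0 0 2.5" --pt "0.3 0 0 0 2.5" --pt "0.3 0 0 0 2.5" --pt "0.3 0 0 0 2.5" --pt "0.3 0 0 0 2.5" --pt "0.3 0 0 0 2.5" --pt "0.3 0 0 0 2" --pt "0.3 0 0 0 2" --pt "0.3 0 0 0 0"

```text
time_s: 11.72
tcp_pos: [0.5708, 0.042, 0.1065]
eef_rot: [-90.0, -0.0, -152.9]
contact_force: [-0.6, -0.8, 0.9]
gripper_width: 0.0611
```

```bash
python3 chk.py k8
```

```text
11.7167 [0.57077378 0.04199715 0.10652009] -152.9344585918474 F [-0.61099697 -0.76203825  0.8606629 ] M [-0.14721314  0.09607723 -0.02846902] 0.06109436396579805 j6 3.2623437544193714
M2 [-0.16715873  0.1116892  -0.02918205] [0.74923388 0.82743739 0.16830944]
scene knob rows 201 220 bottom per col [220, 220, 220, 220] 318
```

View pics/k8.png

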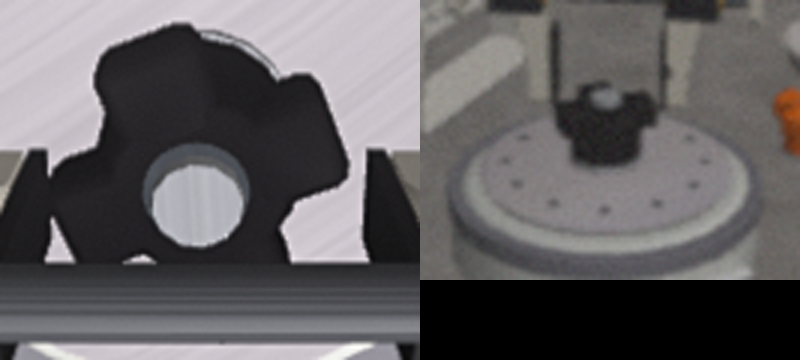

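Request:
jog_arm --pt "0.1 0 0 0 0" --pt "0.1 0 0 0 0" --pt "0.1 0 0 0 0" --pt "0.1 0 0 0 -6" --pt "0.1 0 0 0 -6" --pt "0.1 0 0 0 -6" --pt "0.1 0 0 0 -5" --pt "0.1 0 0 0 0" --pt "0.1 0 0 0 0"

```text
time_s: 12.57
tcp_pos: [0.5709, 0.0422, 0.1064]
eef_rot: [-90.0, -0.0, -130.0]
contact_force: [-0.1, 0.0, -0.1]
gripper_width: 0.0792
```

```bash
python3 chk.py k9
```

```text
12.5667 [0.57086426 0.04218979 0.10642617] -130.02581335715843 F [-0.10048151  0.00722081 -0.07836414] M [ 0.00676921  0.11344614 -0.01082852] 0.07918157215353042 j6 26.173117203569284
M2 [-0.02953807  0.12422104  0.0137384 ] [-0.59997825 -0.11476888 -0.29601793]
scene knob rows 201 220 bottom per col [220, 220, 220, 220] 316
```

View pics/k9.png

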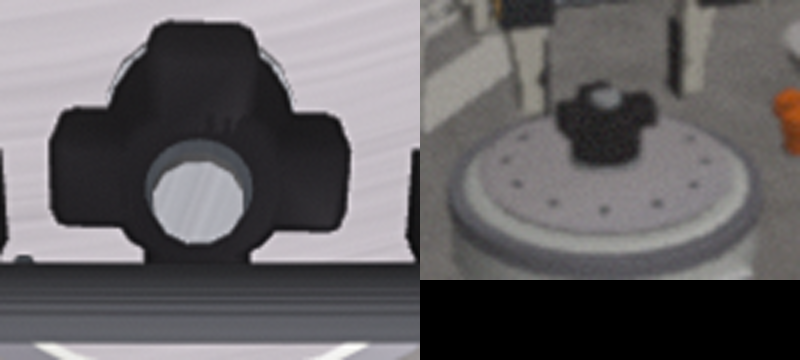

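```bash
python3 - <<'E'
from h import *
import pickle
A=[];B=[]
for n in("k6","k7","k8","k9"):
    s,c,_=pickle.load(open(n+".pkl","rb"))
    s["tcp_pos"]=np.array([.5709,.0422,.1065]); s["eef_rot"][:2]=[-90,0]; w=wcam(s,c)
    g=c["image"].astype(int).max(2); m=np.zeros(g.shape,np.uint8); m[225:267,230:285]=(g>125)[225:267,230:285]
    k,l,st,ce=cv2.connectedComponentsWithStats(m); 
    y0=[i for i in range(1,k) if abs(ce[i][0]-256)<10 and st[i,1]<245]; i=max(y0,key=lambda i:st[i,4])
    px=ce[i]; p=onz(w,px,.117); 
    dx=c["image"]
    R=Ro.from_euler("xyz",s["eef_rot"],degrees=True).as_matrix()
    t=(R.T@(p-s["tcp_pos"]))
    print(n,st[i],px,p,"tool",t[[0,2]],"yaw",s["eef_rot"][2])
    # p = stud + R2 e
    R2=R[:2][:,[0,2]]; A.append(np.c_[np.eye(2),R2]);B.append(p[:2])
x,res,_,_=np.linalg.lstsq(np.vstack(A),np.hstack(B),rcond=None); print("stud",x[:2],"e",x[2:],res)
E
```

```text
k6 [242 233  30  27 654] [256.15443425 245.86391437] [0.57263764 0.0429331  0.117     ] tool [-0.00108884  0.00153988] yaw -102.38917445607402
k7 [242 234  30  27 649] [256.16640986 246.83050847] [0.57227557 0.04219476 0.117     ] tool [-0.00084351  0.0010866 ] yaw -128.0399248222816
k8 [241 235  30  27 647] [255.3755796  248.11282844] [0.57215877 0.04226408 0.117     ] tool [-0.00115008  0.00051569] yaw -152.9344585918474
k9 [241 234  30  27 648] [255.55246914 246.91049383] [0.57246306 0.04242444 0.117     ] tool [-0.00117712  0.00105257] yaw -130.02581335715843
stud [0.57166536 0.04304616] e [1.89752908e-05 9.77691206e-04] [1.08371614e-07]
```

Request:
jog_arm --pt "0.1 -0.0011 0.002 0 1.5" --pt "0.2 0 0 0 0" --pt "0.25 0 0 0 0" --pt "0.3 0 0 0 0" --pt "0.31 0 0 0 0" --pt "0.31 0 0 0 0" --pt "0.31 0 0 0 1.5" --pt "0.31 0 0 0 2" --pt "0.31 0 0 0 2" --pt "0.31 0 0 0 2" --pt "0.31 0 0 0 1.5" --pt "0.31 0 0 0 0" --squeeze 40

```text
time_s: 13.67
tcp_pos: [0.5717, 0.0433, 0.1045]
eef_rot: [-90.0, 0.0, -140.4]
contact_force: [-0.4, 1.9, -1.1]
gripper_width: 0.0601
```

```bash
python3 chk.py k10
```

```text
13.6667 [0.57165436 0.04331978 0.10446977] -140.43827168772262 F [-0.39380662  1.86477325 -1.10478505] M [0.48240157 0.04666803 0.04649907] 0.06008565454119914 j6 15.704909093774484
M2 [0.58266174 0.1005052  0.04855542] [-0.38222743  1.00522146 -0.74680893]
scene knob rows 187 220 bottom per col [220, 220, 220, 219] 351
```

View pics/k10.png

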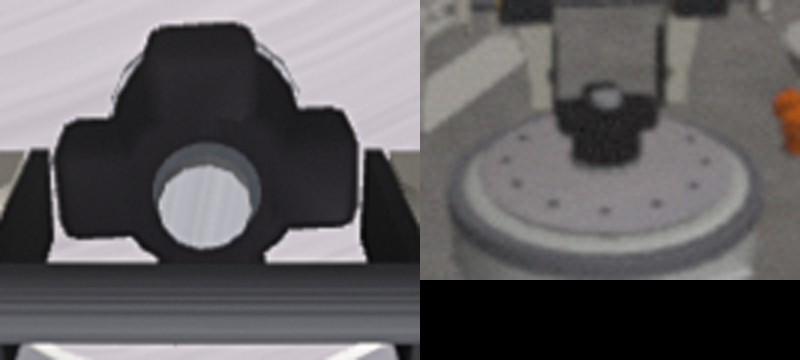

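Request:
jog_arm --pt "0.31 0 0 0 1.5" --pt "0.31 0 0 0 2" --pt "0.31 0 0 0 2" --pt "0.31 0 0 0 2" --pt "0.31 0 0 0 1.5" --pt "0.31 0 0 0 0"

```text
time_s: 14.27
tcp_pos: [0.5715, 0.0432, 0.1043]
eef_rot: [-90.0, 0.0, -149.4]
contact_force: [-0.3, 1.8, -1.3]
gripper_width: 0.0603
```

```bash
python3 chk.py k11
```

```text
14.2667 [0.57154565 0.04319142 0.10432908] -149.39564475520058 F [-0.28290704  1.801878   -1.28571694] M [0.69333174 0.0739253  0.09790171] 0.06033117879742045 j6 6.7532812972576135
M2 [0.67655203 0.13215181 0.00140188] [ 0.68288519  2.25333243 -0.86107614]
scene knob rows 204 221 bottom per col [220, 221, 220, 220] 313
```

View pics/k11.png

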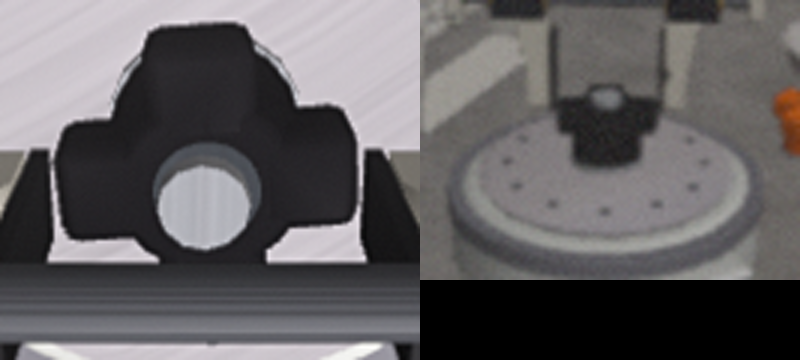

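Request:
jog_arm --pt "0.31 0 0 0 1.5" --pt "0.31 0 0 0 2" --pt "0.31 0 0 0 2" --pt "0.31 0 0 0 2" --pt "0.31 0 0 0 2" --pt "0.31 0 0 0 2" --pt "0.31 0 0 0 2" --pt "0.31 0 0 0 2" --pt "0.31 0 0 0 2" --pt "0.31 0 0 0 1.5" --pt "0.31 0 0 0 1" --pt "0.31 0 0 0 0"

```text
time_s: 15.37
tcp_pos: [0.5718, 0.0429, 0.1047]
eef_rot: [-90.0, 0.0, -169.4]
contact_force: [0.1, -1.1, -0.2]
gripper_width: 0.0604
```

```bash
python3 chk.py k12
```

```text
15.3667 [0.5717667  0.04292141 0.10473051] -169.36573568511304 F [ 0.12285821 -1.05045211 -0.18069409] M [0.04312169 0.01999491 0.01023064] 0.060385114639600765 j6 -13.225246000063223
M2 [-0.00011647  0.02911485  0.00508329] [ 0.84963401 -0.33787005  1.07706611]
scene knob rows 186 221 bottom per col [221, 221, 221, 220] 361
```

View pics/k12.png

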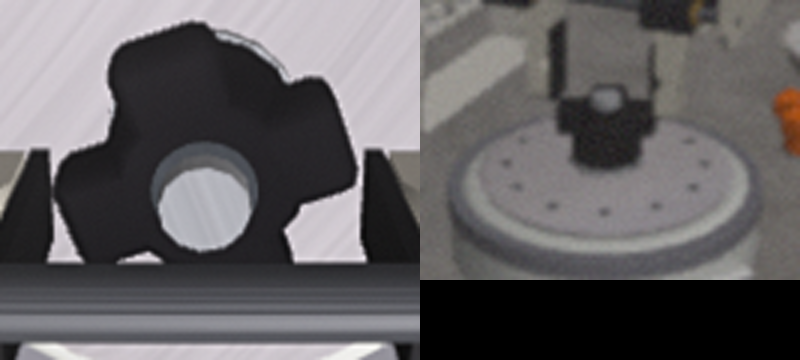

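Slipped again with loose fingers. I'll regrip, this time with a real but moderate grip, following the knob down.

Request:
jog_arm --pt "0.1 0 0 0 0" --pt "0.1 0 0 0 0" --pt "0.1 0 0 0 0" --pt "0.1 0 0 0 -6" --pt "0.1 0 0 0 -6" --pt "0.1 0 0 0 -6" --pt "0.1 0 0 0 0" --pt "0.1 0 0 0 0"

```text
time_s: 16.13
tcp_pos: [0.5715, 0.043, 0.1043]
eef_rot: [-90.0, -0.0, -151.6]
contact_force: [-0.2, 0.3, 0.0]
gripper_width: 0.0786
```

```bash
python3 chk.py k13
```

```text
16.1333 [0.57148863 0.04302326 0.10434663] -151.55387420365432 F [-0.20439865  0.27392666  0.00985898] M [-0.02857832  0.11741697  0.0367483 ] 0.07862751348455305 j6 4.593337146020738
M2 [ 0.00867225  0.12865295 -0.04543487] [-0.17043151  0.49475193  0.67710221]
scene knob rows 204 221 bottom per col [221, 221, 221, 220] 310
```

View pics/k13.png

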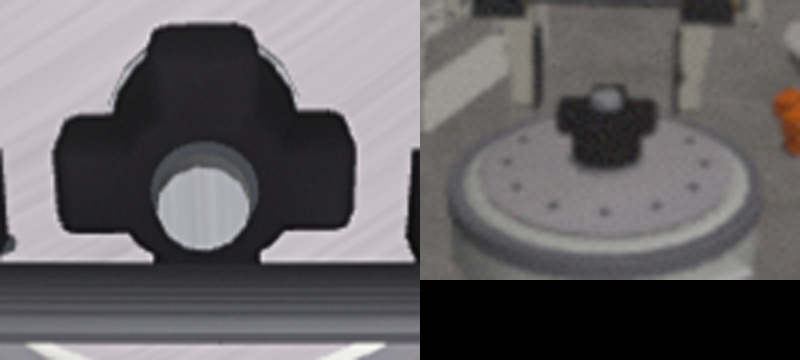

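Request:
jog_arm --pt "0.2 -0.0004 0.0015 0 0" --pt "0.3 0 0 0 0" --pt "0.36 0 0 0 0" --pt "0.36 0 0 0 0" --pt "0.36 0 0 0 0" --pt "0.36 0 0 0 1" --pt "0.36 0 0 0 2" --pt "0.36 0 0.0001 0 2" --pt "0.36 0 0 0 2" --pt "0.36 0 0.0001 0 2" --pt "0.36 0 0 0 1" --pt "0.36 0 0 0 0" --squeeze 20

```text
time_s: 17.23
tcp_pos: [0.5716, 0.0432, 0.1025]
eef_rot: [-90.0, -0.0, -161.4]
contact_force: [0.5, 0.8, -2.0]
gripper_width: 0.0588
```

```bash
python3 chk.py k14
```

```text
17.2333 [0.57163169 0.04323516 0.10252615] -161.4469849893457 F [ 0.52134464  0.78262978 -2.00378555] M [0.16809786 0.3216228  0.04553732] 0.05880579078728559 j6 -5.297273115223467
M2 [0.21432809 0.39123324 0.03966086] [-1.50329234  0.81445451 -2.32560585]
scene knob rows 187 221 bottom per col [221, 221, 221, 220] 351
```

View pics/k14.png

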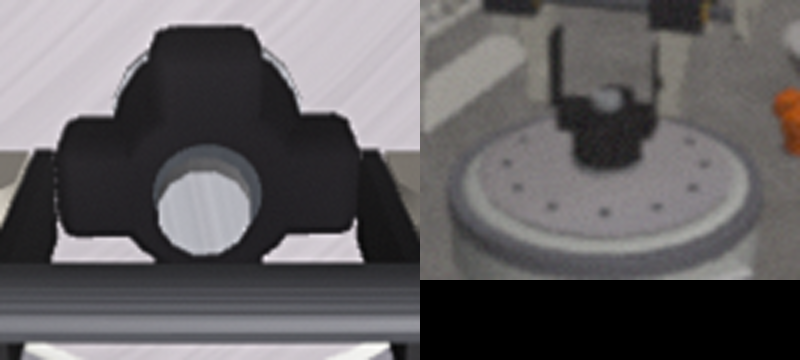

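Request:
jog_arm --pt "0.36 0 0 0 1" --pt "0.36 0 0.0001 0 2" --pt "0.36 0 0 0 2" --pt "0.36 0 0.0001 0 2" --pt "0.36 0 0 0 2" --pt "0.36 0 0.0001 0 2" --pt "0.36 0 0.0001 0 2" --pt "0.36 0 0 0 2" --pt "0.36 0 0.0001 0 2" --pt "0.36 0 0 0 2" --pt "0.36 0 0.0001 0 1" --pt "0.36 0 0 0 0"

```text
time_s: 18.33
tcp_pos: [0.572, 0.0433, 0.1023]
eef_rot: [-90.0, 0.0, 178.6]
contact_force: [-0.8, 1.1, 0.4]
gripper_width: 0.0591
```

```bash
python3 chk.py k15
```

```text
18.3333 [0.57203944 0.04327769 0.10230847] 178.58099833701402 F [-0.82778928  1.13520987  0.42304831] M [0.31161874 0.31616333 0.00070691] 0.059102963992068866 j6 -25.28056056045811
M2 [0.37157457 0.34630924 0.01956732] [-0.16266023  0.50945778  0.25702713]
scene knob rows 186 221 bottom per col [221, 221, 221, 221] 386
```

View pics/k15.png

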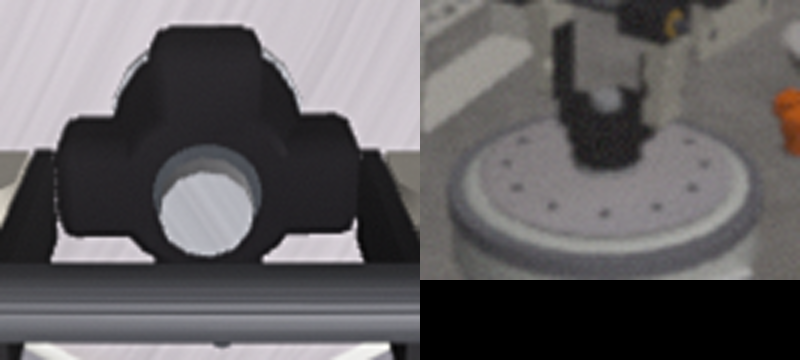

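```bash
cat >mz.py <<'E'
from h import *
M=[];T=[]
for i in range(5):
    s=r.get_state(); M.append(s["moment"]);T.append(s["joint_torque"][5]); c=r.capture("scene")
s=r.get_state();M.append(s["moment"]);T.append(s["joint_torque"][5])
print(s["time_s"],"yaw",round(s["eef_rot"][2],2),"Mz",np.round(np.mean(M,0),3),"sd",np.std(M,0)[2].round(3),"t6",np.mean(T).round(4),"w",s["gripper_width"],"F",s["contact_force"].round(2),s["tcp_pos"].round(4))
E
python3 mz.py
```

```text
18.6833 yaw 178.64 Mz [ 0.339  0.376 -0.01 ] sd 0.04 t6 -0.0026 w 0.059052539294544494 F [-0.29  1.08  0.47] [0.5721 0.0433 0.1023]
```

Request:
jog_arm --pt "0.36 0 0.0001 0 1" --pt "0.36 0 0 0 1" --pt "0.36 0 0.0001 0 1" --pt "0.36 0 0 0 1" --pt "0.36 0 0 0 0"

```text
time_s: 19.1
tcp_pos: [0.5722, 0.0432, 0.1021]
eef_rot: [-90.0, 0.0, 174.5]
contact_force: [-0.7, 1.0, 2.1]
gripper_width: 0.0587
```

```bash
python3 mz.py
```

```text
19.35 yaw 174.64 Mz [ 0.218  0.087 -0.027] sd 0.028 t6 -0.0837 w 0.058977532952892174 F [-0.48  0.85  1.73] [0.5722 0.0433 0.1021]
```

Request:
jog_arm --pt "0.36 0 0.0001 0 1" --pt "0.36 0 0 0 1" --pt "0.36 0 0.0001 0 1" --pt "0.36 0 0 0 1" --pt "0.36 0 0 0 0"

```text
time_s: 19.77
tcp_pos: [0.572, 0.0433, 0.1019]
eef_rot: [-90.0, 0.0, 170.5]
contact_force: [-1.2, 0.9, 3.5]
gripper_width: 0.0589
```

```bash
python3 mz.py
```

```text
20.0167 yaw 170.63 Mz [0.626 0.484 0.035] sd 0.02 t6 -0.1248 w 0.05919962449543402 F [-0.26  2.01  4.32] [0.572  0.0433 0.1018]
```

Request:
jog_arm --pt "0.36 0 0.0001 0 1" --pt "0.36 0 0 0 1" --pt "0.36 0 0.0001 0 1" --pt "0.36 0 0 0 0"

```text
time_s: 20.35
tcp_pos: [0.572, 0.0433, 0.1018]
eef_rot: [-90.0, 0.0, 167.5]
contact_force: [-2.6, 2.0, 5.3]
gripper_width: 0.0591
```

```bash
python3 mz.py
```

```text
20.6 yaw 167.57 Mz [0.772 0.712 0.103] sd 0.024 t6 -0.1719 w 0.05946414959224385 F [-0.44  2.27  6.32] [0.572  0.0433 0.1018]
```

Request:
jog_arm --pt "0.36 0 -0.0003 0 0" --pt "0.36 0 0 0 0" --pt "0.36 0 0 0 0"

```text
time_s: 20.85
tcp_pos: [0.572, 0.0433, 0.1019]
eef_rot: [-90.0, 0.0, 167.6]
contact_force: [-2.1, 1.5, 4.0]
gripper_width: 0.0593
```

```bash
python3 mz.py; python3 chk.py k16
```

```text
21.1 yaw 167.62 Mz [0.821 0.395 0.103] sd 0.01 t6 -0.0976 w 0.05885058557322972 F [-0.82  2.13  4.86] [0.572  0.0433 0.1019]
21.1 [0.57200425 0.04329824 0.10187144] 167.62065377321707 F [-0.81967183  2.12887512  4.8595521 ] M [0.84486245 0.32934923 0.0905156 ] 0.05885058557322972 j6 -36.24048446978407
M2 [0.84649908 0.36164367 0.0721021 ] [-0.31783388  2.23354746  3.52911202]
scene knob rows 186 221 bottom per col [221, 221, 221, 221] 372
```

View pics/k16.png

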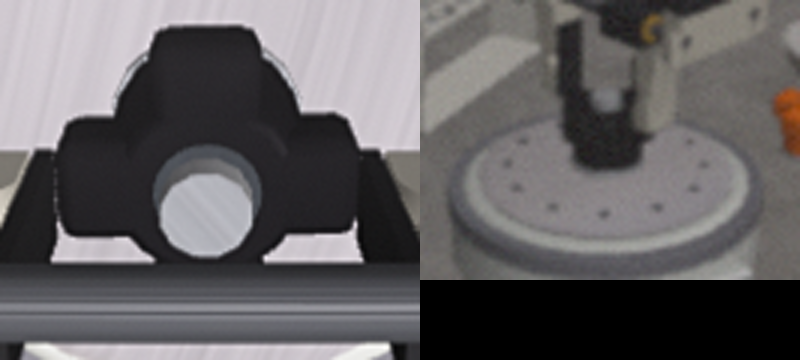

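Request:
jog_arm --pt "0.36 0 -0.0004 0 0" --pt "0.36 0 0 0 1" --pt "0.36 0 0 0 0.5" --pt "0.36 0 0 0 0"

```text
time_s: 21.53
tcp_pos: [0.5719, 0.0433, 0.1021]
eef_rot: [-90.0, -0.0, 166.1]
contact_force: [0.8, 1.8, 0.4]
gripper_width: 0.059
```

```bash
python3 mz.py
```

```text
21.7833 yaw 166.12 Mz [ 0.984 -0.233  0.12 ] sd 0.017 t6 -0.1884 w 0.059205798745703975 F [ 0.94  2.72 -0.88] [0.5719 0.0433 0.1021]
```

Request:
jog_arm --pt "0.36 0 0 0 1" --pt "0.36 0 0 0 1" --pt "0.36 0 0 0 0"

```text
time_s: 22.03
tcp_pos: [0.5719, 0.0433, 0.1022]
eef_rot: [-90.0, -0.0, 164.0]
contact_force: [0.8, 3.1, -1.2]
gripper_width: 0.0592
```

```bash
python3 mz.py; python3 chk.py k17
```

```text
22.2833 yaw 164.13 Mz [ 1.106 -0.35   0.17 ] sd 0.028 t6 -0.2733 w 0.05897348671754368 F [ 1.11  2.58 -2.03] [0.5719 0.0433 0.1022]
22.2833 [0.57186664 0.0432816  0.10215318] 164.13029674690512 F [ 1.11122949  2.58012382 -2.03195033] M [ 1.1098974  -0.32214038  0.20390078] 0.05897348671754368 j6 -39.726060100855285
M2 [ 1.19288065 -0.37520804  0.13201227] [ 0.72667773  3.59778879 -2.02006406]
scene knob rows 185 221 bottom per col [221, 221, 221, 220] 373
```

View pics/k17.png

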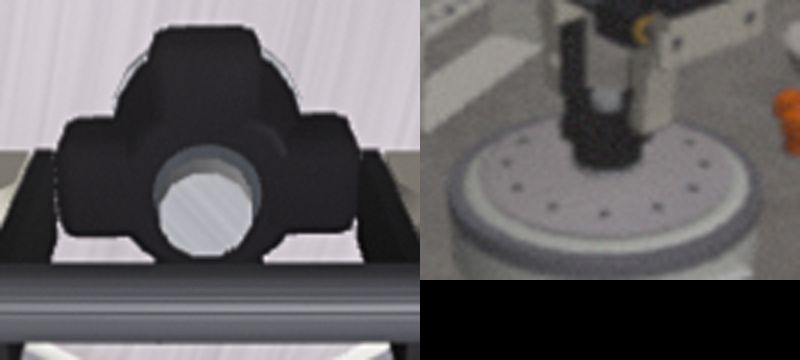

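Torque ramps like the springy stop (0.035 → 0.10 → 0.12 → 0.17). I'll release and check the height and angle, free of grip loads.

Request:
jog_arm --pt "0.25 0 0 0 0" --pt "0.1 0 0 0 0" --pt "0.1 0 0 0 0" --pt "0.1 0 0 0 0"

```text
time_s: 22.72
tcp_pos: [0.5717, 0.0428, 0.1023]
eef_rot: [-90.0, -0.0, 164.1]
contact_force: [-0.6, -0.5, -0.3]
gripper_width: 0.0772
```

```bash
python3 mz.py; python3 chk.py k18
python3 - <<'E'
from h import *
import pickle
# heights from scene: hub/cover subpixel; dark profile along columns
P={}
for n in("k5","k7","k9","k13","k18"):
    s,a,b=pickle.load(open(n+".pkl","rb")); im=b["image"].astype(float)
    prof=im[195:240,222:234].mean((1,2)); 
    # subpixel crossing at hub bottom
    th=75; r0=[i for i in range(len(prof)-1) if prof[i]<th<=prof[i+1] and i>12]
    P[n]=[195+i+(th-prof[i])/(prof[i+1]-prof[i]) for i in r0]
print(P)
for z in(.075,.072): 
    _,_,b=pickle.load(open("k9.pkl","rb")); print(z,proj(b,[.5717,.0430,z]))
E
```

```text
22.9667 yaw 164.12 Mz [0.034 0.077 0.004] sd 0.03 t6 -0.0012 w 0.07883032309697979 F [-0.27  0.25  0.82] [0.5719 0.0431 0.1023]
22.9667 [0.57188115 0.04314867 0.10228352] 164.11947031520626 F [-0.26969225  0.24524525  0.81771473] M [0.0326809  0.09499962 0.0309037 ] 0.07883032309697979 j6 -39.73635217259631
M2 [-0.02253412  0.07771868 -0.04171284] [ 0.3049619   0.17685447 -0.46618842]
scene knob rows 202 221 bottom per col [221, 221, 221, 221] 300
{'k5': [np.float64(217.19145146927872)], 'k7': [np.float64(220.72320596458528)], 'k9': [np.float64(220.8122109158187)], 'k13': [np.float64(221.53292894280762)], 'k18': [np.float64(221.76848591549296)]}
0.075 [226.43128638 218.8978531 ]
0.072 [226.42789302 219.99243369]
```

View pics/k18.png

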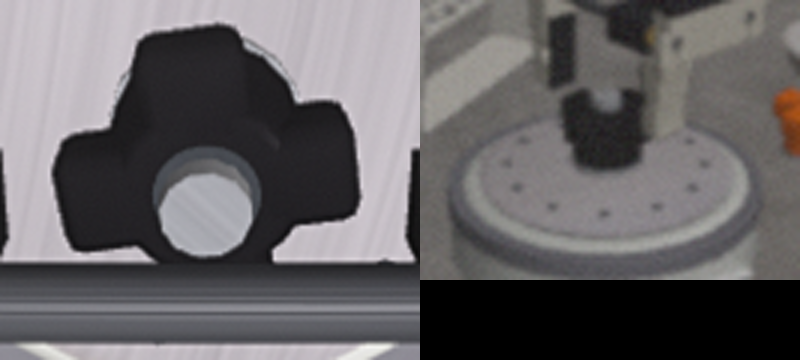

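After release the knob is at the stop's contact angle (about 8° of springback). The hub bottom is 1.05 px (about 2.9 mm) lower than right after the drop. I'll retract and take a final check.

Request:
jog_arm --pt "0.05 0 0 0 0" --pt "0.05 0 -0.005 0 0" --pt "0.05 0 -0.015 0 0" --pt "0.05 0 -0.03 0 0" --pt "0.05 0 -0.03 0 0" --pt "0.05 0 -0.02 0 0" --pt "0.05 0 0 0 0" --pt "0.05 0 0 0 0" --pt "0.05 0 0 0 0"

```text
time_s: 23.82
tcp_pos: [0.5715, 0.0432, 0.202]
eef_rot: [-90.0, -0.0, 164.1]
contact_force: [-0.3, 0.3, 0.1]
gripper_width: 0.0831
```

```bash
python3 - <<'E'
from h import *
import pickle
s=r.get_state(); c=r.capture("wrist"); b=r.capture("scene"); save(c,"w9"); save(b,"s9")
print(s["tcp_pos"],s["contact_force"],s["eef_rot"][2])
im=b["image"].astype(float);prof=im[195:240,222:234].mean((1,2))
print([195+i+(75-prof[i])/(prof[i+1]-prof[i]) for i in range(12,44) if prof[i]<75<=prof[i+1]])
w=wcam(s,c); print(knobfit(w,(215,150,305,235),.110))
m=blob(w,(215,150,305,235)); print(cv2.boundingRect(m))
s2,c2=pickle.load(open("w2.pkl","rb")); print(cv2.boundingRect(blob(c2,(215,150,305,232))))
E
```

```text
[0.57150263 0.04321345 0.20198349] [-0.27158914  0.30251587  0.14054946] 164.11239697624777
[np.float64(221.8400365630713)]
(array([0.56965824, 0.03782864]), np.float64(-7.789701351400781), (np.float64(0.02929613491221685), np.float64(-0.028423947111291686)), (np.float64(0.031767564894347324), np.float64(-0.02744458723825197)), np.uint64(2150))
(225, 159, 66, 65)
(226, 163, 68, 66)
```

View pics/w9.png

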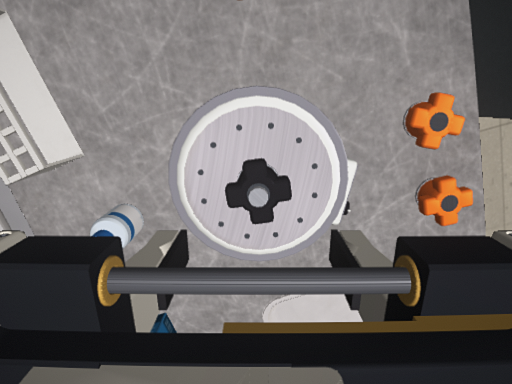

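View pics/s9.png

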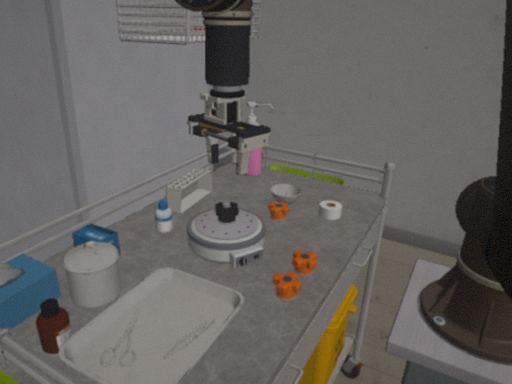

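```bash
python3 -c "
from plant import r
print(r.close_job())"
```

```text
the job is handed in; nothing more can be done
None
```

I turned the black knob about 75° anticlockwise on its stud until it dropped, then clockwise to its stop. I let go, raised the arm clear and handed the job in at about 24 s.

**Drop:** The hub moved down 3.5 px in the scene picture, which fits the expected 9 mm. The bright stud end then showed above the bore.

**Clamping:**
- Wrist torque rose steadily against the springy stop to about 0.17 N m, with single noisy readings up to 0.20. That is above the 0.15 N m you call plenty and below the 0.3 N m limit.
- When I let go, the knob sprang back about 8° and stayed there. That is a little more than 0.17 N m on the stop alone would give; I put the rest down to slack in the grip.
- The knob ended 1.1 px lower than just after the drop, which is about 3 mm and matches a fully clamped cover.

**Slips and loads:** Turning clockwise with loosely set fingers slipped twice without harm, so I finished with a real 20 N grip. Near the stop I pressed down on the knob by up to about 6 N for a moment, then eased off.

**Final check:** The last pictures show the things standing around in place, including the orange look-alikes. The force on the gripper was about zero.

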